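# Roll the tube block onto the warming plate

## Robot

A 6-joint arm with a two-finger parallel gripper is mounted at the origin on the work surface. World frame = base frame: x ahead of the robot, y to its left, z up, the work surface at z = 0. Lengths are in m, angles in rad, forces in N, time in s.
With the tool pointing down it reaches from about 0.425 to 1.125 m from the base axis. Payload 14.9 kg.
Tool frame: the origin (TCP) lies between the finger pads; the fingertips stand 17 mm ahead of it and the grasp point (between the pads) lies 2 mm behind it; z points along the fingers, y is the line along which they close (so a half turn about z gives the same grasp; the last joint's range is limited). The gripper opens to 91 mm and grips with 3 to 60 N. Pads are 32 mm wide; open, the fingers measure 118 mm over their backs; the gripper's body (76 mm by 178 mm) begins 60 mm behind the grasp point.
Start: joints at [1.167, 0.379, 1.734, -0, 1.028, -0.033], TCP at [0.254, 0.652, 0.231] pointing down, gripper open.
Joint ranges: [-2.77, 2.77], [-0.74, 2.19], [0, 2.66], [-1.06, 4.2], [0.31, 2.87], [-3.08, 3.08]. Speed limits (rad/s): [1.89, 1.89, 2.39, 3.14, 3.14, 3.14].

## Interface

Orientations are given as a 3x3 rotation matrix whose columns are the frame's x, y, z axes.
In Python, from station import env, imaging gives the robot as it stands (env), with the cameras (imaging).
- The arm moves only by the shell command python3 inch.py 'ROWS' [OPENING] [FORCE]. ROWS is a JSON list of rows, 1 to 5 of them, each of 6 numbers: dx, dy, dz in m, then a rotation vector rx, ry, rz in rad; each row shifts and turns the commanded pose from where the row before left it, along the tool's axes as they then stand; what a row does not reach is not made up. A row lasts 1/10 s, in which the tool goes at most 0.05 m and 0.15 rad, less where a joint would pass 70% of its speed; a pose out of reach is approached as far as the arm can. OPENING is the finger opening in m, set as the command begins (- or left out keeps the last). The fingers move at their own pace and stop on an object; FORCE is the grip in N (left out, the last holds). Time passes only in rows, so rows that do not move let the fingers close. It prints the time, the measured TCP pose, the force, the opening and the grip force at its end.
- env.get_obs(): the state, without advancing time (a new reading comes with each control period).
- imaging.grab_frame(name): name is "scene" or "side" or "wrist"; returns a dict with "pixels" (400x640x3 uint8, red, green, blue), "mtx" (3x3 intrinsics, pixels), "distortion" ([k1, k2, p1, p2, k3] as OpenCV has them; the pictures are not rectified), "R" (3x3) and "t" (3): a world point X has camera coordinates R X + t. Camera axes: x right, y down, z forward; pixel columns grow to the right and rows downward; lengths in m; the calibration is good to about 2 mm. A picture is of the moment at which its call begins. There is no depth.
- env.job_done(): hands the job in; it is judged then, once.
The state is a dict: "time_s": time; "joint_pos": joint angles; "qvel": joint speeds; "joint_torque": joint torques, N m; "tcp_pos": TCP position; "tcp_rot": TCP orientation; "force": force on the tool from outside, world axes, zero at the start; "torque": the same for the moment, N m; "opening": finger opening in m; "gripper_force": force on a finger pad.
Only numpy, scipy, OpenCV 4.12 (cv2) and the standard library are available. Lean on these libraries where they do the work, as an engineer would, in place of code of your own. Each camera call takes 0.05 s, during which the arm holds its last target. There are 200 camera calls.

## Task

The washed aluminium tube block has been left standing on end on the bench in front of the warming plate, its wells facing the robot. Bring its foot up against the plate's front edge, tip it over that edge onto its base so that the wells face up, lowering it gently all the way down rather than letting it drop, then slide it gently back on the plate until it sits square and snug against the stop rail, and let go. Leave the loaded block and the slide tray on the plate and everything else on the bench where they are.

Things in the scene. Friction and masses are not known exactly. Their poses are not given: they have to be found in the camera images.
- tube_block: Loose aluminium block, 95 x 66 x 50 mm, 0.5 to 0.8 kg; 12 wells open in one 95 x 66 face, the other 95 x 66 face is its base. Starts standing on end, 95 mm tall. Origin: centre of the end it stands on (foot). z along the 95 mm (up at the start), x out of the base (to the plate at the start, down once tipped), y across the 66 mm. Base at x = +25 mm, wells open at x = -25, solid sides at y = +-33.
- block_foot (a point): Middle of the block's edge between foot and base (25, 0, 0 mm in the block's frame): the edge that goes against the plate.
- block_base (a point): Centre of the block's base face (25, 0, 47.5 mm in the block's frame).
- block_end (a point): Centre of the end face away from the foot (0, 0, 95 mm in the block's frame): the end that must come to the stop rail.
- warm_plate: Warming plate, fixed to the bench: flat black top 18 mm above the bench, 420 mm wide, 125 mm free from front edge to stop rail. Its straight front edge, a square step up from the bench, faces the robot; a white control housing, 64 mm high, stands along its back, 134 to 208 mm behind the front edge. Origin: middle of the front edge at bench level; x to the back, y left along the edge, z up.
- stop_rail: Fixed aluminium rail along the back of the plate's top, 400 mm long, 18 mm high above the top. Origin: middle of its front face at the height of the plate's top, 125 mm behind the plate's front edge; axes as the plate's. Against it the lying block stands 30 mm in from the front edge.
- loaded_block: Bystander on the plate: a like block, lying wells up, holding capped vials, 95 x 66 x 50 mm, 70 mm high with the vials. Origin: centre of its underside. It lies to the left or the right, about 155 mm from the plate's middle.
- slide_tray: Bystander on the plate: steel tray of microscope slides, 96 x 86 x 12 mm. Origin: centre of its underside. It lies on the other side of the plate from the loaded block.
- wash_bottle: Bystander on the bench: white squeeze bottle with red spout, 70 mm wide, 190 mm high. Origin: centre of its underside.
- stain_bottle: Bystander on the bench: amber bottle, 60 mm wide, 130 mm high. Origin: centre of its underside.
- beaker: Bystander on the bench: glass beaker, 70 mm wide, 95 mm high. Origin: centre of its underside.
- tube_rack: Bystander on the bench: blue rack with tubes, 70 x 190 mm, 102 mm high. Origin: centre of its underside.
- timer: Bystander on the bench: white timer, 65 x 75 x 18 mm. Origin: centre of its underside.

How it is judged:
On the way, in this order (a step that is already met when the one before it is completed fails the run):
1. The block leans well over, bearing on the plate's front edge with its foot still below the level of the plate's top (angle between tube_block's own z axis and vertical between 0.5 and 1.1 rad and z of block_foot in the frame of warm_plate below 0.015 m and x of block_end in the frame of warm_plate above 0 m and contact force between tube_block and warm_plate above 0.2 N), for 0.1 s.
2. The block lies flat on its base on the plate, wells up (angle between the x axis of tube_block and the z axis of warm_plate, either way round below 0.08 rad and z of block_base in the frame of warm_plate between 0.014 and 0.022 m), for 0.2 s.
At the end, for the whole second after the job is handed in: The tube block lies at rest on its base on the warming plate, wells up (base within 4 mm of the plate's top, within 0.08 rad of level), its end within 4 mm of the stop rail and square to it within 0.08 rad, wholly on the plate, released (all of step 2 and x of block_end in the frame of warm_plate above 0.121 m and angle between the z axis of tube_block and the x axis of warm_plate, either way round below 0.08 rad and y of block_end in the frame of warm_plate between -0.175 and 0.175 m and linear speed of tube_block below 0.01 m/s and angular speed of tube_block below 0.05 rad/s); the robot touches nothing.
It fails at once if The block was dropped or slammed: it turned faster than 5 rad/s (angular speed of tube_block above 5 rad/s).
It fails at once if The block was rammed against the stop rail: more than 40 N (contact force between tube_block and stop_rail above 40 N).
It fails at once if A bystander was shifted by more than 20 mm (distance of any of loaded_block, slide_tray, wash_bottle, stain_bottle, beaker, tube_rack, timer from where it was at the start of the episode above 0.02 m).
It also fails if it takes over 67 s, if anything falls off the work surface, if the arm or the gripper's body presses on something with over 40 N, if the wrist force passes 120 N, or if a joint passes its speed limit or range.

## Working session

There is one attempt and no reset: what is moved stays moved. The work goes in short steps, Python scripts to look and compute and a shell command to move; the robot and the scene stay as the last step left them, time stands still between calls to the robot, and variables do not carry over. Pictures are saved under pics/ and viewed, at most 10 in all, crops included, and the job is handed in when it is done.

```bash
ls; mkdir -p pics
cat > h.py <<'E'
import numpy as np, cv2
from station import env, imaging
def snap(n,f,crop=None,s=1):
    d=imaging.grab_frame(n); p=cv2.cvtColor(d["pixels"],cv2.COLOR_RGB2BGR)
    if crop: a,b,c,e=crop; p=p[b:e,a:c]
    if s!=1: p=cv2.resize(p,None,fx=s,fy=s,interpolation=cv2.INTER_CUBIC)
    cv2.imwrite("pics/"+f,p); np.savez("pics/"+f+".npz",**d); return d
def load(f): return np.load("pics/"+f+".npz")
def ray(d,uv):
    q=cv2.undistortPoints(np.array([[uv]],float),d["mtx"],d["distortion"])[0,0]
    r=d["R"].T@np.array([q[0],q[1],1]); return -d["R"].T@d["t"],r/np.linalg.norm(r)
def onz(d,uv,z):
    c,r=ray(d,uv); return c+r*(z-c[2])/r[2]
def proj(d,X):
    return cv2.projectPoints(np.array(X,float).reshape(-1,3),cv2.Rodrigues(d["R"])[0],d["t"],d["mtx"],d["distortion"])[0][:,0]
E
python3 - <<'E'
from h import *
for n in("scene","side"): 
    d=snap(n,n+"0.png"); print(n,-d["R"].T@d["t"],d["R"][2])
E
```

```text
inch.py
pics
station.py
scene [1.37630854 0.09260351 1.17485606] [-0.61768899 -0.0801858  -0.78232381]
side [ 0.04340425 -0.80647382  0.97703857] [ 0.39949057  0.60373739 -0.68986118]
```

View pics/scene0.png

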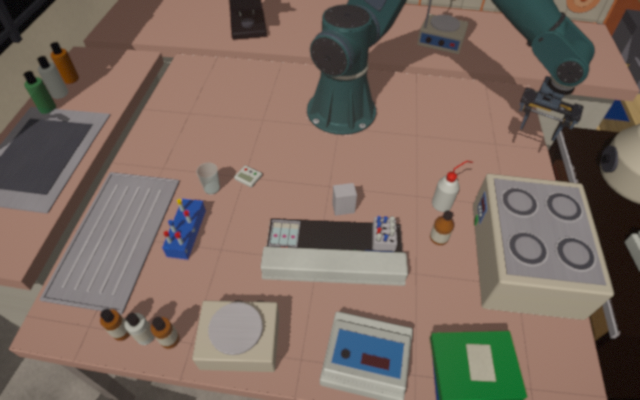

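View pics/side0.png

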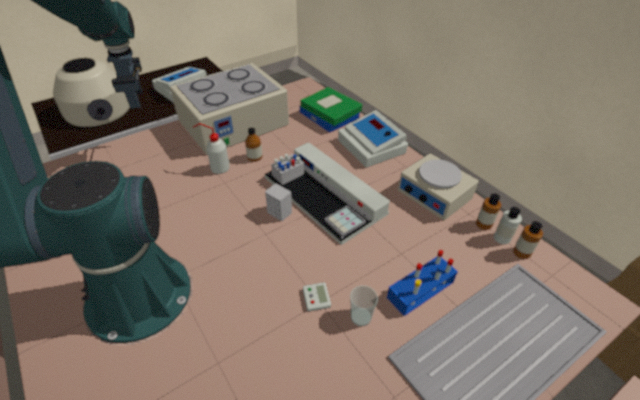

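The block stands at about (344,198) in scene and (279,203) in side. The loaded block is at scene (385,233), left of the plate, and the slide tray at (284,233). I'll enlarge both views.

Run:
```python
from h import *
def c(f,a,b,w,h,s):
    p=cv2.imread("pics/"+f)[b:b+h,a:a+w]; return cv2.resize(p,None,fx=s,fy=s,interpolation=cv2.INTER_CUBIC)
cv2.imwrite("pics/c1.png",c("scene0.png",250,170,170,120,4.7))
cv2.imwrite("pics/c2.png",c("side0.png",250,135,150,115,5))
```

```text
(no output)
```

View pics/c1.png

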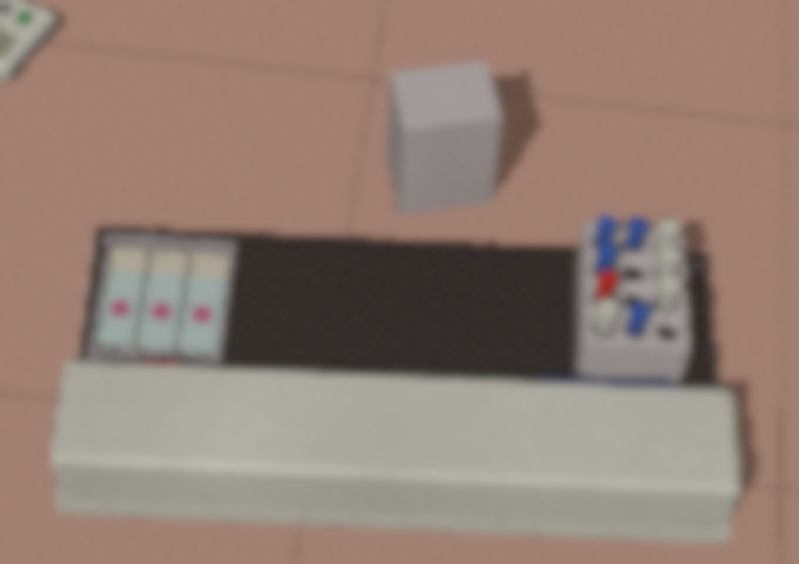

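View pics/c2.png

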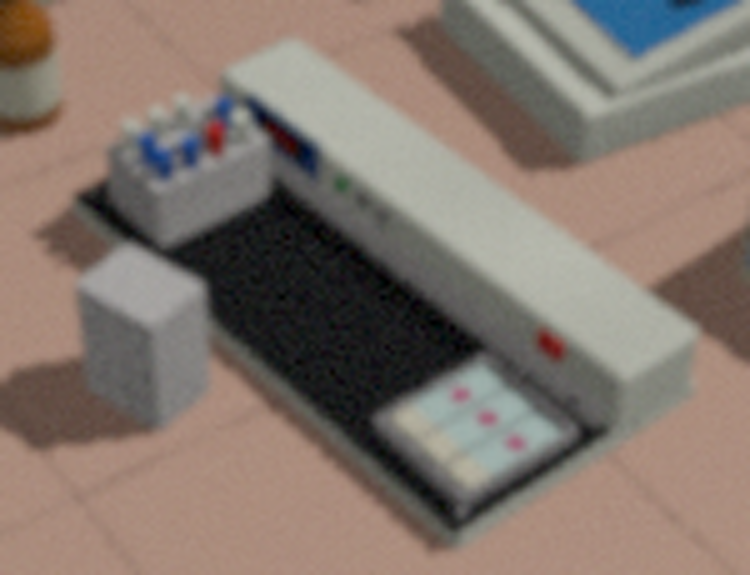

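```bash
cat > fit.py <<'E'
from h import *
from scipy.optimize import least_squares
A,B=load("scene0.png"),load("side0.png")
sA=lambda u,v:(250+u/4.7,170+v/4.7); sB=lambda u,v:(250+u/5,135+v/5)
def run(obs,p0,n):
    def res(p):
        c,s=np.cos(p[2]),np.sin(p[2]); r=[]
        for d,X,uv in obs:
            W=[p[0]+c*X[0]-s*X[1],p[1]+s*X[0]+c*X[1],X[2]]; r+=list(proj(d,W)[0]-uv)
        return np.array(r)
    o=least_squares(res,p0,loss='soft_l1'); print(n,o.x.round(4),"\n",o.fun.reshape(-1,2).round(1).tolist()); return o.x
P=run([(A,(0,-.21,.018),sA(98,229)),(A,(.134,-.21,.064),sA(64,363)),(A,(.134,.21,.064),sA(740,387)),(A,(.208,-.21,.064),sA(55,465)),(A,(.208,.21,.064),sA(738,497)),
 (B,(0,.21,.018),sB(80,195)),(B,(0,-.21,.018),sB(455,528)),(B,(.134,-.21,.064),sB(615,375)),(B,(.208,-.21,.064),sB(697,332)),(B,(.208,.21,.064),sB(292,40)),(B,(.134,.21,.064),sB(225,75))],[.7,0,0],"plate")
K=run([(A,(-.025,-.033,.095),sA(390,73)),(A,(-.025,.033,.095),sA(487,62)),(A,(.025,.033,.095),sA(501,112)),(A,(.025,-.033,.095),sA(400,126)),(A,(.025,-.033,0),sA(402,212)),(A,(.025,.033,0),sA(492,194)),
 (B,(-.025,-.033,.095),sB(152,330)),(B,(-.025,.033,.095),sB(80,288)),(B,(.025,.033,.095),sB(127,246)),(B,(.025,-.033,.095),sB(210,290)),(B,(-.025,-.033,0),sB(157,428)),(B,(.025,-.033,0),sB(208,388)),(B,(-.025,.033,0),sB(88,388))],[.6,0,0],"block")
c,s=np.cos(P[2]),np.sin(P[2]); print("block in plate",np.array([[c,s],[-s,c]])@(K[:2]-P[:2]),K[2]-P[2])
for uv in((385,233),(440,232)): print(onz(A,uv,.03))
print(env.get_obs()["tcp_rot"].round(3))
E
python3 fit.py
```

```text
plate [0.5559 0.042  0.0854] 
 [[-0.9, -0.4], [-0.3, -1.1], [-1.0, 0.6], [-1.7, -0.7], [1.2, -0.3], [-2.1, -1.9], [0.0, -0.4], [0.6, -0.1], [0.6, -1.8], [0.1, -2.5], [-2.1, -2.1]]
block [0.4863 0.0582 0.3179] 
 [[-0.9, -0.1], [-1.3, -0.5], [-0.7, 0.8], [0.2, 0.7], [-1.3, 0.4], [-0.9, 1.4], [-0.5, -0.8], [-1.8, -1.1], [-0.7, -1.0], [-1.7, -1.5], [0.3, 0.6], [-0.1, -0.1], [-0.9, -0.1]]
block in plate [-0.06800371  0.02213927] 0.23244929025436042
[0.58647528 0.20032448 0.03      ]
[0.55869459 0.37138351 0.03      ]
[[-0.932  0.362 -0.   ]
 [ 0.362  0.932 -0.001]
 [ 0.    -0.001 -1.   ]]
```

```bash
python3 inch.py '[[0,0,-0.04,0,0,0],[0,0,-0.04,0,0,0],[0,0,0,0,0,0]]' 0.091 20
python3 inch.py '[[-0.0304,-0.0359,0,0,0,0],[-0.0304,-0.0359,0,0,0,0],[-0.0304,-0.0359,0,0,0,0],[-0.0304,-0.0359,0,0,0,0],[-0.0304,-0.0359,0,0,0,0]]'
python3 inch.py '[[-0.0304,-0.0359,0,0,0,0],[-0.0304,-0.0359,0,0,0,0],[-0.0304,-0.0359,0,0,0,0],[-0.0304,-0.0359,0,0,0,0],[-0.0304,-0.0359,0,0,0,0]]'
python3 inch.py '[[-0.0304,-0.0359,0,0,0,0],[-0.0304,-0.0359,0,0,0,0],[-0.0304,-0.0359,0,0,0,0],[-0.0304,-0.0359,0,0,0,0],[0,0,0,0,0,0]]'
python3 -c "
from h import *
o=env.get_obs();print(o['joint_pos'],o['tcp_pos'])"
python3 inch.py '[[0,0,0,0,0,-0.138],[0,0,0,0,0,-0.138],[0,0,0,0,0,-0.138],[0,0,0,0,0,-0.138],[0,0,0,0,0,-0.138]]'
python3 inch.py '[[0,0,0,0,-0.14,0],[0,0,0,0,-0.14,0],[0,0,0,0,-0.14,0],[0,0,0,0,-0.14,0],[0,0,0,0,0,0]]'
python3 -c "
from h import *
o=env.get_obs();print(o['joint_pos'],o['tcp_pos'],o['tcp_rot'])"
```

```text
time_s: 0.4
tcp_pos: [0.2545, 0.6544, 0.3166]
tcp_rot: [[-0.932, 0.362, 0.003], [0.362, 0.932, 0.007], [-0.0, 0.007, -1.0]]
force: [1.0, 0.2, -0.2]
opening: 0.091
gripper_force: 0.0
time_s: 0.9
tcp_pos: [0.3303, 0.4281, 0.3102]
tcp_rot: [[-0.932, 0.362, -0.0], [0.362, 0.932, -0.001], [0.0, -0.001, -1.0]]
force: [0.8, 1.1, 0.4]
opening: 0.091
gripper_force: 0.0
time_s: 1.4
tcp_pos: [0.4069, 0.2058, 0.3105]
tcp_rot: [[-0.932, 0.362, -0.0], [0.362, 0.932, -0.0], [0.0, -0.0, -1.0]]
force: [0.5, 0.6, 0.5]
opening: 0.0909
gripper_force: 0.0
time_s: 1.9
tcp_pos: [0.4691, 0.0257, 0.3105]
tcp_rot: [[-0.93, 0.367, -0.0], [0.367, 0.93, -0.001], [-0.0, -0.001, -1.0]]
force: [-0.1, -0.4, -0.5]
opening: 0.091
gripper_force: 0.0
[ 5.54993674e-03 -9.85352626e-02  2.12696332e+00 -7.31593864e-04
  1.11334625e+00 -1.18954557e+00] [0.46910121 0.02573862 0.31050833]
time_s: 2.4
tcp_pos: [0.4678, 0.0303, 0.3103]
tcp_rot: [[-0.948, -0.32, -0.001], [-0.32, 0.948, 0.0], [0.001, 0.0, -1.0]]
force: [0.0, -0.2, 0.2]
opening: 0.091
gripper_force: 0.0
time_s: 2.9
tcp_pos: [0.4658, 0.0299, 0.309]
tcp_rot: [[-0.805, -0.313, 0.505], [-0.264, 0.95, 0.167], [-0.532, 0.001, -0.847]]
force: [-0.7, -0.3, 0.0]
opening: 0.0914
gripper_force: 0.0
[-0.10481489 -0.32773601  2.38197556  0.39570615  0.60502271 -2.26554762] [0.46575603 0.02993228 0.30897358] [[-0.80466459 -0.31295133  0.50455561]
 [-0.26443627  0.94976833  0.16737254]
 [-0.5315904   0.00125596 -0.84700063]]
```

```bash
cat > kin.py <<'E'
from h import *
from scipy.spatial.transform import Rotation as R
from scipy.optimize import least_squares
r=lambda a,q:R.from_euler(a,q).as_matrix()
R0=r('z',np.pi/2)
LO=np.array([-2.77,-.74,0,-1.06,.31,-3.08]);HI=np.array([2.77,2.19,2.66,4.2,2.87,3.08])
D=[([1.167,.379,1.734,0,1.028,-.033],[.254,.652,.231]),([.00555,-.09854,2.12696,-.00073,1.11335,-1.18955],[.4691,.02574,.3105]),([-.10481,-.32774,2.38198,.39571,.60502,-2.26555],[.46576,.02993,.30897])]
def fk(q,p):
    h,L1,L2,Lt,oy,a,e=p
    A=r('z',q[0]);B=A@r('y',q[1]);C=B@r('y',q[2]);W=C@r('z',q[3])@r('y',q[4])
    return A@[a,oy,h]+B@[0,0,L1]+C@[e,0,L2]+W@[0,0,Lt],W@r('z',q[5])@R0
f=lambda p:np.concatenate([fk(q,p)[0]-x for q,x in D]+[.02*(np.array(p)[5:])])
PP=least_squares(f,[.35,.45,.45,.25,.02,0,0]).x
def ik(x,Rm,q0):
    def g(q):
        a,b=fk(q,PP); return np.r_[(a-x)*5,R.from_matrix(b.T@Rm).as_rotvec()]
    o=least_squares(g,np.clip(q0,LO+1e-3,HI-1e-3),bounds=(LO,HI)); return o.x,np.abs(o.fun).max()
if __name__=="__main__":
    print(PP.round(4),np.abs(f(PP)).max()); print(fk(D[2][0],PP)[1].round(3))
E
python3 kin.py
```

```text
[ 0.3079  0.5483  0.6007  0.2508  0.0231 -0.0027  0.0298] 0.0005964607632449632
[[-0.805 -0.313  0.505]
 [-0.264  0.95   0.167]
 [-0.532  0.001 -0.847]]
```

```bash
cat > plan.py <<'E'
from kin import *
P=np.array([.5559,.042,.0854]);K=np.array([.4863,.0582,.3179])
def tool(tilt,yaw): # tilt forward from vertical
    return r('z',yaw)@np.array([[-1,0,0],[0,1,0],[0,0,-1.]])@r('y',-tilt)
def pose_start(a,g): return np.r_[K[:2],g],tool(a,K[2])
def pose_tip(th,a,g,yp=.022,x0=0): # block base on plate edge, foot 18mm past edge
    zb=np.array([np.sin(th),0,np.cos(th)]);xb=np.array([np.cos(th),0,-np.sin(th)])
    p=np.array([x0,yp,.018])+zb*(g-.018)-xb*.025
    return r('z',P[2])@p+[P[0],P[1],0],tool(a-th,P[2])
if __name__=="__main__":
  for a in(.6,.7,.8,.9,1.0,1.1):
    for g in(.05,.065):
        q=np.array([0.05,-.2,2.3,.3,.6,-2]);out=[]
        for x,Rm in [pose_start(a,g)]+[pose_tip(t,a,g) for t in np.linspace(0,1.57,7)]:
            q,e=ik(x,Rm,q);out.append((round(e,3),round(q[2],2),round(q[4],2)))
        print(a,g,out)
E
python3 plan.py
```

```text
0.6 0.05 [(np.float64(0.163), np.float64(2.38), np.float64(0.31)), (np.float64(0.231), np.float64(2.33), np.float64(0.31)), (np.float64(0.079), np.float64(2.23), np.float64(0.31)), (np.float64(0.0), np.float64(2.13), np.float64(0.54)), (np.float64(0.0), np.float64(1.97), np.float64(0.86)), (np.float64(0.0), np.float64(1.82), np.float64(1.16)), (np.float64(0.0), np.float64(1.67), np.float64(1.43)), (np.float64(0.0), np.float64(1.53), np.float64(1.69))]
0.6 0.065 [(np.float64(0.141), np.float64(2.4), np.float64(0.31)), (np.float64(0.227), np.float64(2.34), np.float64(0.31)), (np.float64(0.056), np.float64(2.24), np.float64(0.31)), (np.float64(0.0), np.float64(2.11), np.float64(0.57)), (np.float64(0.0), np.float64(1.95), np.float64(0.89)), (np.float64(0.0), np.float64(1.79), np.float64(1.18)), (np.float64(0.0), np.float64(1.64), np.float64(1.45)), (np.float64(0.0), np.float64(1.5), np.float64(1.71))]
0.7 0.05 [(np.float64(0.25), np.float64(2.39), np.float64(0.31)), (np.float64(0.229), np.float64(2.33), np.float64(0.31)), (np.float64(0.169), np.float64(2.23), np.float64(0.31)), (np.float
[... 3679 characters left out ...]
, np.float64(0.31)), (np.float64(0.043), np.float64(2.2), np.float64(0.31)), (np.float64(0.0), np.float64(2.07), np.float64(0.58)), (np.float64(0.0), np.float64(1.92), np.float64(0.89)), (np.float64(0.0), np.float64(1.77), np.float64(1.18))]
1.1 0.065 [(np.float64(0.569), np.float64(2.42), np.float64(0.31)), (np.float64(0.558), np.float64(2.35), np.float64(0.31)), (np.float64(0.317), np.float64(2.32), np.float64(0.31)), (np.float64(0.229), np.float64(2.3), np.float64(0.31)), (np.float64(0.024), np.float64(2.19), np.float64(0.31)), (np.float64(0.0), np.float64(2.05), np.float64(0.61)), (np.float64(0.0), np.float64(1.89), np.float64(0.91)), (np.float64(0.0), np.float64(1.74), np.float64(1.2))]
```

```bash
cat >> plan.py <<'E'
def delta(x,Rm):
    o=env.get_obs();Rc=np.array(o["tcp_rot"]);print("tool d",(Rc.T@(x-o["tcp_pos"])).round(4),"rot",R.from_matrix(Rc.T@Rm).as_rotvec().round(4))
E
python3 - <<'E'
from plan import *
a,g=.3,.065
q=np.array([0.05,-.2,2.3,.3,.6,-2])
S=[pose_start(a,g)]
for t in np.linspace(0,.9,4): S.append(pose_tip(t,a,g,-.005))
for t in np.linspace(1,1.57,3):
    x,_=pose_tip(t,a,g,-.005);S.append((x,tool(-.6,P[2])))
for x,Rm in S:
    q,e=ik(x,Rm,q);print(round(e,3),q.round(2),x.round(3))
x,Rm=pose_start(a,g); delta(x-Rm[:,2]*.12,Rm)
E
```

```text
0.031 [ 0.02  0.26  2.33  0.32  0.31 -2.16] [0.486 0.058 0.065]
0.034 [ 0.01  0.31  2.26  0.08  0.31 -1.72] [0.531 0.035 0.065]
0.0 [ 0.02  0.39  2.1  -0.    0.66 -1.63] [0.546 0.036 0.07 ]
0.0 [ 0.03  0.52  1.91 -0.02  1.01 -1.61] [0.562 0.038 0.071]
0.0 [ 0.04  0.67  1.73 -0.03  1.34 -1.6 ] [0.578 0.039 0.067]
0.0 [ 0.04  0.68  1.72 -0.03  1.34 -1.6 ] [0.582 0.039 0.064]
0.0 [ 0.04  0.71  1.69 -0.03  1.34 -1.6 ] [0.594 0.04  0.055]
0.0 [ 0.04  0.73  1.67 -0.03  1.34 -1.6 ] [0.603 0.041 0.043]
tool d [0.0748 0.0203 0.1058] rot [ 1.300e-03  2.605e-01 -2.000e-04]
```

```bash
python3 inch.py '[[0,0,0,0,0.12,0],[0,0,0,0,0.12,0],[0,0,0,0,0.12,0],[0,0,0,0,0,0]]' | head -3
python3 - <<'E'
from plan import *
x,Rm=pose_start(.2,.065); delta(x-Rm[:,2]*.12,Rm)
E
```

```text
time_s: 3.3
tcp_pos: [0.4702, 0.0301, 0.3118]
tcp_rot: [[-0.931, -0.314, 0.185], [-0.308, 0.949, 0.059], [-0.194, -0.002, -0.981]]
tool d [0.0248 0.0219 0.1268] rot [-0.0018 -0.0049  0.0017]
```

```bash
python3 inch.py '[[0.0083,0.0073,0.0423,0,0,0],[0.0083,0.0073,0.0423,0,0,0],[0.0083,0.0073,0.0423,0,0,0],[0,0,0,0,0,0]]'
python3 - <<'E'
from plan import *
x,Rm=pose_start(.2,.065); delta(x,Rm)
d=snap("wrist","w1.png"); c,s=np.cos(K[2]),np.sin(K[2])
for X in((-.025,-.033),(-.025,.033),(.025,.033),(.025,-.033)):
    print(X,proj(d,[K[0]+c*X[0]-s*X[1],K[1]+s*X[0]+c*X[1],.095]).round(0))
E
```

```text
time_s: 3.7
tcp_pos: [0.4584, 0.0512, 0.1769]
tcp_rot: [[-0.932, -0.314, 0.18], [-0.308, 0.949, 0.062], [-0.191, 0.002, -0.982]]
force: [0.1, -0.0, 0.6]
opening: 0.0908
gripper_force: 0.0
tool d [-0.0068 -0.0023  0.1153] rot [ 0.0024 -0.0082  0.0013]
(-0.025, -0.033) [[281. 196.]]
(-0.025, 0.033) [[358. 196.]]
(0.025, 0.033) [[355. 244.]]
(0.025, -0.033) [[284. 244.]]
```

View pics/w1.png

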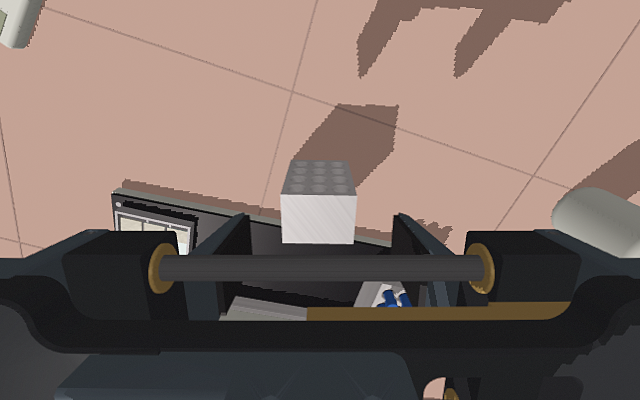

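The wrist view shows the block's top at (281–357, 193–243), within 3 px of the prediction, centred between the fingers. I'll descend and grip.

```bash
python3 inch.py '[[-0.0023,-0.0008,0.0384,0,0,0],[-0.0023,-0.0008,0.0384,0,0,0],[-0.0023,-0.0008,0.0384,0,0,0],[0,0,0,0,0,0]]' | head -4
python3 inch.py '[[0,0,0,0,0,0],[0,0,0,0,0,0],[0,0,0,0,0,0],[0,0,0,0,0,0],[0,0,0,0,0,0]]' 0.05 15
python3 inch.py '[[0,0,0,0,0,0],[0,0,0,0,0,0],[0,0,0,0,0,0]]' 0.05 40
python3 - <<'E'
from plan import *
A=load("w1.png")
# plate front top edge in wrist picture
for uv in((125,190),(270,219),(390,245)):
    w=onz(A,uv,.018); print(w, (r('z',-P[2])@(w-[P[0],P[1],0])).round(4))
x,Rm=pose_tip(0,.2,.065,-.005,-.02); delta(x,Rm)
E
```

```text
time_s: 4.15
tcp_pos: [0.4911, 0.0577, 0.0684]
tcp_rot: [[-0.931, -0.314, 0.185], [-0.307, 0.95, 0.062], [-0.195, 0.001, -0.981]]
force: [-0.0, -0.1, -0.0]
time_s: 4.65
tcp_pos: [0.4921, 0.058, 0.0721]
tcp_rot: [[-0.93, -0.313, 0.192], [-0.307, 0.95, 0.063], [-0.202, -0.001, -0.979]]
force: [-7.2, 1.6, 20.9]
opening: 0.0663
gripper_force: 15.0
time_s: 4.95
tcp_pos: [0.492, 0.058, 0.0721]
tcp_rot: [[-0.93, -0.314, 0.191], [-0.307, 0.95, 0.063], [-0.201, -0.001, -0.98]]
force: [-7.1, 0.8, 21.6]
opening: 0.0657
gripper_force: 39.9
[ 0.56060732 -0.15439074  0.018     ] [-0.0121 -0.1961  0.018 ]
[0.54565712 0.01437106 0.018     ] [-0.0126 -0.0267  0.018 ]
[0.53519427 0.16835749 0.018     ] [-0.0099  0.1277  0.018 ]
tool d [-0.009  -0.0296  0.0092] rot [0.0462 0.0029 0.2291]
```

Run:
```python
from plan import *
A=load("w1.png")
p=cv2.imread("pics/w1.png")
for z,col in((.018,(0,255,0)),(0,(0,0,255))):
    W=[r('z',P[2])@[0,y,0]+[P[0],P[1],z] for y in(-.2,-.1,0,.1,.2)]; print(proj(A,W).round(0).tolist())
cv2.imwrite("pics/c3.png",cv2.resize(p[165:265,100:300],None,fx=4,fy=4,interpolation=cv2.INTER_CUBIC))
```

```text
[[122.0, 198.0], [208.0, 216.0], [290.0, 232.0], [367.0, 247.0], [439.0, 261.0]]
[[131.0, 192.0], [213.0, 209.0], [291.0, 224.0], [365.0, 239.0], [435.0, 253.0]]
```

View pics/c3.png

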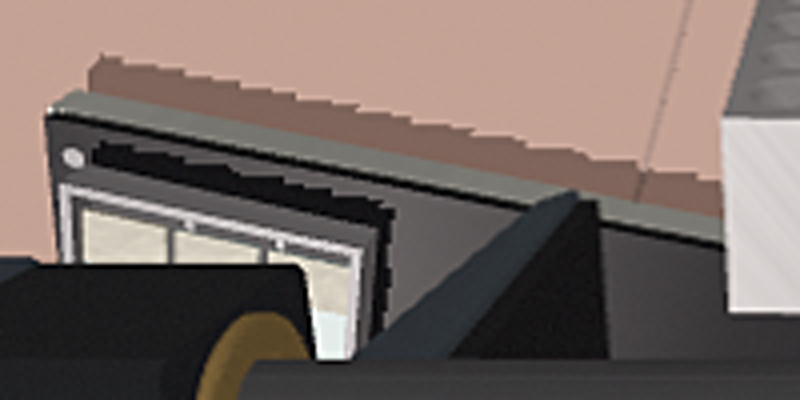

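Run:
```python
from plan import *
A=load("w1.png")
for uv,z in(((111.75,193),.018),((227.5,217),.018),((280,225.3),.018),((119,188),0),((270,216.5),0),((250,212),0)):
    w=onz(A,uv,z); print(w.round(4), (r('z',-P[2])@(w-[P[0],P[1],0])).round(4))
```

```text
[ 0.5695 -0.1691  0.018 ] [-0.0045 -0.2115  0.018 ]
[ 0.559  -0.0351  0.018 ] [-0.0035 -0.0771  0.018 ]
[0.5505 0.0281 0.018 ] [-0.0066 -0.0134  0.018 ]
[ 0.5722 -0.172   0.    ] [-0.002  -0.2146  0.    ]
[0.5532 0.0133 0.    ] [-0.0051 -0.0284  0.    ]
[ 0.5548 -0.0124  0.    ] [-0.0058 -0.0541  0.    ]
```

```bash
sed -i 's/^P=np.array(\[.5559,.042,.0854\])/P=np.array([.5514,.0416,.09])/' plan.py
python3 inch.py '[[-0.002,0,-0.0098,0,0,0],[0,0,0,0,0,0],[0,0,0,0,0,0]]'
python3 inch.py '[[0,0,0,0.023,0,0.1115],[0,0,0,0.023,0,0.1115],[0,0,0,0,0,0]]'
python3 - <<'E'
from plan import *
o=env.get_obs();x=np.array(o["tcp_pos"]);print((r('z',-P[2])@(x-[P[0],P[1],0])).round(4))
xx,Rm=pose_tip(0,.2,.075,-.005,-.02); delta(xx,Rm)
E
```

```text
time_s: 5.25
tcp_pos: [0.491, 0.0578, 0.0805]
tcp_rot: [[-0.93, -0.314, 0.189], [-0.308, 0.949, 0.062], [-0.199, -0.0, -0.98]]
force: [-0.2, -0.0, -7.0]
opening: 0.0658
gripper_force: 39.9
time_s: 5.55
tcp_pos: [0.4906, 0.058, 0.0798]
tcp_rot: [[-0.976, -0.089, 0.197], [-0.088, 0.996, 0.017], [-0.198, -0.001, -0.98]]
force: [-0.1, 0.2, -6.9]
opening: 0.0659
gripper_force: 39.9
[-0.0591  0.0218  0.0798]
tool d [-0.0129 -0.0268  0.0075] rot [-0.0008 -0.0006 -0.0004]
```

```bash
python3 inch.py '[[-0.0142,-0.0135,0.0055,0,0,0],[-0.0142,-0.0135,0.0055,0,0,0],[0,0,0,0,0,0],[0,0,0,0,0,0]]'
python3 inch.py '[[-0.005,0,0.001,0,0,0],[0,0,0,0,0,0],[0,0,0,0,0,0]]' | head -4
python3 inch.py '[[-0.003,0,0.0006,0,0,0],[0,0,0,0,0,0],[0,0,0,0,0,0]]' | head -4
```

```text
time_s: 5.95
tcp_pos: [0.5231, 0.0335, 0.0746]
tcp_rot: [[-0.976, -0.094, 0.197], [-0.092, 0.996, 0.018], [-0.198, -0.001, -0.98]]
force: [-0.4, 0.5, -6.3]
opening: 0.0662
gripper_force: 39.9
time_s: 6.25
tcp_pos: [0.5283, 0.0344, 0.075]
tcp_rot: [[-0.976, -0.092, 0.198], [-0.091, 0.996, 0.018], [-0.199, -0.001, -0.98]]
force: [0.3, 0.2, -6.8]
time_s: 6.55
tcp_pos: [0.5315, 0.0345, 0.075]
tcp_rot: [[-0.976, -0.092, 0.198], [-0.09, 0.996, 0.017], [-0.199, -0.001, -0.98]]
force: [-0.7, -0.6, -7.3]
```

```bash
for i in 1; do python3 inch.py '[[-0.002,0,0.0004,0,0,0],[0,0,0,0,0,0]]' | sed -n '2p;4p'; python3 inch.py '[[-0.002,0,0.0004,0,0,0],[0,0,0,0,0,0]]' | sed -n '2p;4p';  python3 inch.py '[[-0.002,0,0.0004,0,0,0],[0,0,0,0,0,0]]' | sed -n '2p;4p'; done; python3 -c "
from h import *
print(env.get_obs()['torque'])"
```

```text
tcp_pos: [0.5338, 0.0346, 0.0751]
force: [-0.7, -0.6, -6.6]
tcp_pos: [0.5342, 0.0348, 0.0744]
force: [-6.5, -1.7, -4.0]
tcp_pos: [0.5353, 0.0349, 0.074]
force: [-10.3, -0.8, -1.8]
[-0.27733943  2.50885318 -0.20114796]
```

```bash
M='[[-0.003,0,-0.0003,0,0.05,0],[0,0,0,0,0,0]]'; python3 inch.py '[[-0.003,0,-0.0003,0,0.05,0],[-0.003,0,-0.0003,0,0.05,0],[-0.003,0,-0.0003,0,0.05,0],[0,0,0,0,0,0]]'
python3 inch.py '[[-0.003,0,-0.0003,0,0.05,0],[-0.003,0,-0.0003,0,0.05,0],[-0.003,0,-0.0003,0,0.05,0],[0,0,0,0,0,0]]'
```

```text
time_s: 7.55
tcp_pos: [0.545, 0.0358, 0.0765]
tcp_rot: [[-0.995, -0.091, 0.044], [-0.091, 0.996, 0.003], [-0.044, -0.001, -0.999]]
force: [-9.8, -1.0, 0.5]
opening: 0.066
gripper_force: 40.0
time_s: 7.95
tcp_pos: [0.5544, 0.0366, 0.0776]
tcp_rot: [[-0.99, -0.091, -0.105], [-0.091, 0.996, -0.01], [0.105, -0.001, -0.994]]
force: [-8.5, -1.8, 3.1]
opening: 0.0661
gripper_force: 40.0
```

```bash
python3 inch.py '[[-0.003,0,-0.0003,0,0.05,0],[-0.003,0,-0.0003,0,0.05,0],[-0.003,0,-0.0003,0,0.05,0],[-0.003,0,-0.0003,0,0.05,0],[0,0,0,0,0,0]]'
python3 inch.py '[[-0.003,0,-0.0003,0,0.05,0],[-0.003,0,-0.0003,0,0.05,0],[0,0,0,0,0,0],[0,0,0,0,0,0]]'
python3 - <<'E'
from h import *
snap("side","s2.png",(240,135,390,245),5)
E
```

```text
time_s: 8.45
tcp_pos: [0.5666, 0.0377, 0.0767]
tcp_rot: [[-0.95, -0.091, -0.298], [-0.087, 0.996, -0.028], [0.3, -0.001, -0.954]]
force: [-8.3, -1.1, 1.9]
opening: 0.0661
gripper_force: 40.0
time_s: 8.85
tcp_pos: [0.5726, 0.0382, 0.0756]
tcp_rot: [[-0.917, -0.091, -0.389], [-0.084, 0.996, -0.036], [0.39, -0.001, -0.921]]
force: [-6.0, 0.1, -0.6]
opening: 0.0657
gripper_force: 40.0
```

View pics/s2.png

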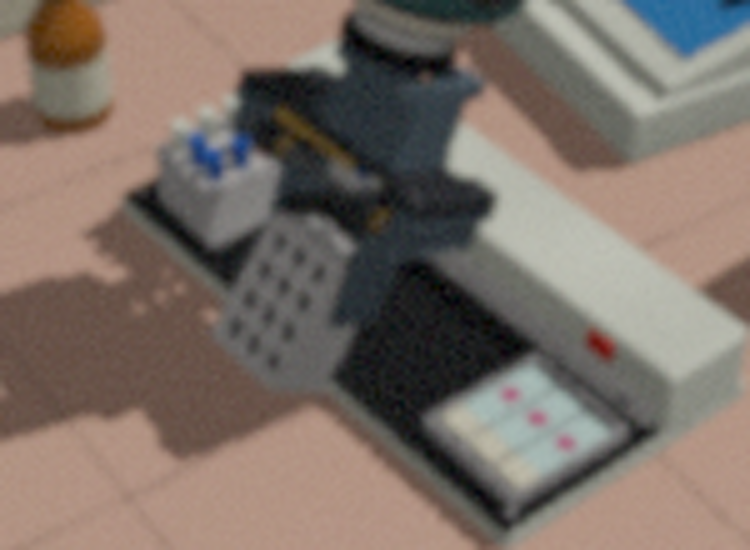

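The block leans about 0.6 rad with its base on the edge, and the gripper is clear of the loaded block at (220,190). I'll tilt to 0.8, then loosen the grip and check how the block pivots in it.

```bash
python3 inch.py '[[-0.003,0,-0.0003,0,0.05,0],[-0.003,0,-0.0003,0,0.05,0],[-0.003,0,-0.0003,0,0.05,0],[-0.003,0,-0.0003,0,0.05,0],[0,0,0,0,0,0]]' | tail -5
python3 inch.py '[[0,0,0,0,0,0],[0,0,0,0,0,0],[0,0,0,0,0,0]]' - 12
python3 inch.py '[[-0.003,0,-0.0001,0,0,0],[-0.003,0,-0.0001,0,0,0],[0,0,0,0,0,0]]'
```

```text
tcp_pos: [0.5842, 0.0393, 0.071]
tcp_rot: [[-0.821, -0.091, -0.564], [-0.075, 0.996, -0.052], [0.566, -0.001, -0.824]]
force: [-6.4, -0.4, 1.5]
opening: 0.0656
gripper_force: 40.0
time_s: 9.7
tcp_pos: [0.5843, 0.0393, 0.0715]
tcp_rot: [[-0.823, -0.091, -0.561], [-0.075, 0.996, -0.052], [0.563, -0.001, -0.826]]
force: [-2.2, -0.8, -7.1]
opening: 0.0662
gripper_force: 12.0
time_s: 10.0
tcp_pos: [0.5899, 0.0398, 0.0683]
tcp_rot: [[-0.822, -0.091, -0.561], [-0.075, 0.996, -0.052], [0.564, -0.001, -0.826]]
force: [-1.3, 0.7, -2.0]
opening: 0.0659
gripper_force: 12.0
```

```bash
python3 inch.py '[[-0.003,0,-0.0001,0,0,0],[-0.003,0,-0.0001,0,0,0],[-0.0029,0,0.0005,0,0,0],[-0.0029,0,0.0005,0,0,0],[0,0,0,0,0,0]]' |sed -n '2p;4p'
python3 - <<'E'
from h import *
snap("side","s3.png",(240,135,390,245),5)
E
```

```text
tcp_pos: [0.5991, 0.0406, 0.0607]
force: [0.4, 0.1, -3.5]
```

View pics/s3.png

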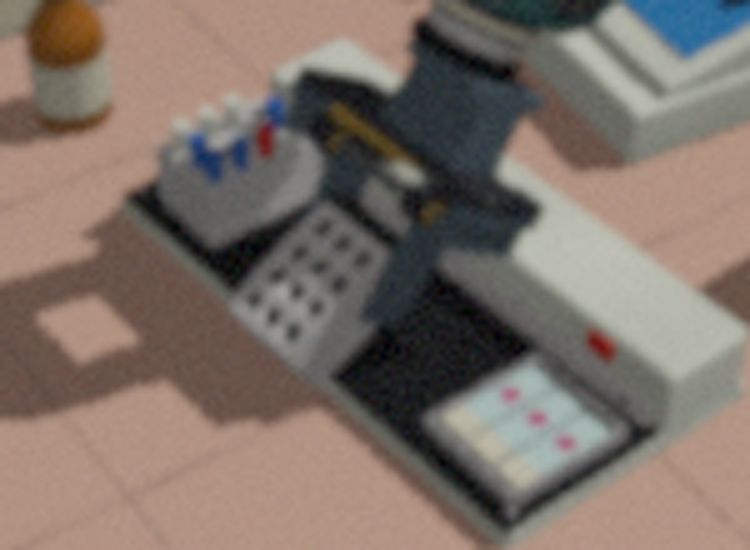

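The block has tipped to about 60–65° and is following the grip, with no sudden motion. I'll continue lowering.

```bash
python3 inch.py '[[-0.0029,0,0.0005,0,0,0],[-0.0029,0,0.0005,0,0,0],[-0.0028,0,0.0011,0,0,0],[-0.0028,0,0.0011,0,0,0],[0,0,0,0,0,0]]' |sed -n '2p;4p'
python3 inch.py '[[-0.0028,0,0.0011,0,0,0],[-0.0028,0,0.0011,0,0,0],[0,0,0,0,0,0]]' |sed -n '2p;4p'
python3 inch.py '[[-0.0022,0,0.0013,0,0,0],[-0.0022,0,0.0013,0,0,0],[0,0,0,0,0,0]]' |sed -n '2p;4p'
```

```text
tcp_pos: [0.6065, 0.0413, 0.0515]
force: [0.4, -0.6, -3.0]
tcp_pos: [0.6097, 0.0416, 0.0465]
force: [0.4, 0.3, -1.5]
tcp_pos: [0.6119, 0.0418, 0.042]
force: [1.4, 1.2, -1.3]
```

```bash
python3 inch.py '[[-0.0015,0,0.0015,0,0,0],[-0.0015,0,0.0015,0,0,0],[0,0,0,0,0,0]]' |sed -n '2p;4p'
python3 inch.py '[[-0.0011,0,0.0017,0,0,0],[0,0,0,0,0,0],[0,0,0,0,0,0]]' |sed -n '2p;4p'
python3 - <<'E'
from h import *
snap("side","s4.png",(240,135,390,245),5)
E
```

```text
tcp_pos: [0.6123, 0.0418, 0.0403]
force: [-5.6, 0.1, 28.1]
tcp_pos: [0.6124, 0.0419, 0.04]
force: [-9.4, -0.5, 46.3]
```

View pics/s4.png

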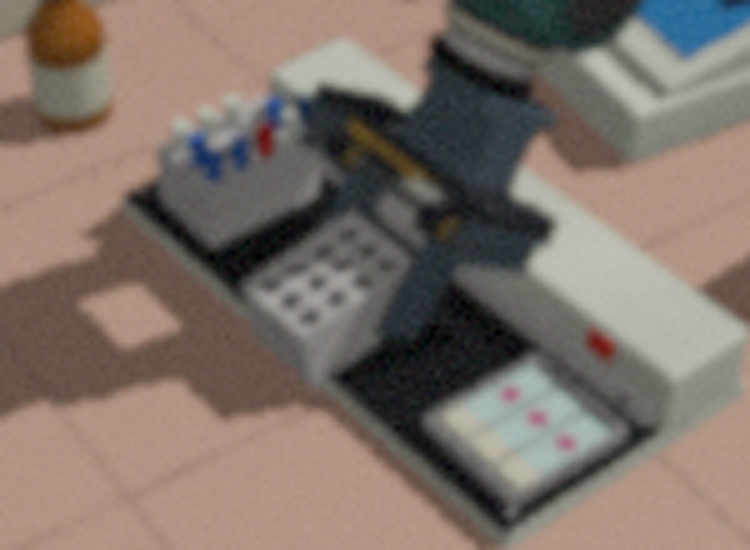

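The block now looks flat, with its wells up. The contact force is too high, so I'll back off.

```bash
python3 inch.py '[[0.0022,0,-0.0034,0,0,0],[0,0,0,0,0,0]]' |sed -n '2p;4p'
python3 inch.py '[[0.0006,0,-0.0008,0,0,0],[0,0,0,0,0,0]]' |sed -n '2p;4p'
python3 - <<'E'
from h import *
print(env.get_obs())
E
```

```text
tcp_pos: [0.6123, 0.0418, 0.0409]
force: [-1.8, 0.1, 13.2]
tcp_pos: [0.6121, 0.0418, 0.0411]
force: [-1.8, 0.1, 5.1]
{'time_s': 12.7, 'joint_pos': array([ 0.04193901,  0.75168177,  1.64421268, -0.02935095,  1.34577144,
       -1.60469383]), 'qvel': array([-0.00125925,  0.00193953, -0.00198952, -0.00135409,  0.00485544,
       -0.00035815]), 'joint_torque': array([ 5.85927651e-02, -8.92192841e+01, -3.11060321e+01, -5.69220912e-02,
        6.43748324e-01,  3.47824569e-02]), 'tcp_pos': array([0.61214052, 0.04179967, 0.04105334]), 'tcp_rot': array([[-8.21599681e-01, -9.13455573e-02, -5.62698813e-01],
       [-7.49336763e-02,  9.95818966e-01, -5.22449189e-02],
       [ 5.65118491e-01, -7.59318007e-04, -8.25009403e-01]]), 'force': array([-1.82017014,  0.12042841,  5.12026709]), 'torque': array([ 0.01995401,  0.44527911, -0.0105376 ]), 'gripper_force': 16.71285553369671, 'opening': 0.06557198756164756}
```

```bash
python3 inch.py '[[0,0,0,0,0,0],[0,0,0,0,0,0],[0,0,0,0,0,0]]' - 6 |sed -n '2p;4,6p'
python3 inch.py '[[0,0,0,0,0,0],[0,0,0,0,0,0],[0,0,0,0,0,0]]' - 3 |sed -n '2p;4,6p'
python3 - <<'E'
from plan import *
B=snap("side","s5.png"); 
c=proj(B,[ (r('z',P[2])@[x,y,0]+[P[0],P[1],z]) for x,y,z in((-.018,-.038,.018),(-.018,-.038,.068),(-.018,.028,.068),(.077,.028,.068),(.077,-.038,.068),(0,-.1,.018))])
print(((c-[240,135])*5).round(0).tolist())
E
```

```text
tcp_pos: [0.6121, 0.0418, 0.041]
force: [-1.8, 0.5, 6.3]
opening: 0.0662
gripper_force: 10.9
tcp_pos: [0.6122, 0.0418, 0.041]
force: [-2.1, 0.1, 6.2]
opening: 0.0659
gripper_force: 7.9
[[304.0, 387.0], [302.0, 332.0], [240.0, 279.0], [353.0, 218.0], [416.0, 269.0], [386.0, 428.0]]
```

Run:
```python
from plan import *
S=imaging.grab_frame("scene");np.savez("pics/sc5.npz",**S);W=imaging.grab_frame("wrist");np.savez("pics/w5.npz",**W);B=load("s5.png")
pts=[(-.018,-.038,.018),(-.018,-.038,.068),(-.018,.028,.068),(.077,.028,.068),(.077,-.038,.068)]
X=[(r('z',P[2])@[x,y,0]+[P[0],P[1],z]) for x,y,z in pts]
for n,d in(("S",S),("B",B),("W",W)): print(n,proj(d,X).round(0).tolist())
b=lambda d:cv2.cvtColor(d["pixels"],cv2.COLOR_RGB2BGR)
def crop(d,x,y,w,h,s): return cv2.resize(b(d)[y:y+h,x:x+w],(w*s,h*s),interpolation=cv2.INTER_CUBIC)
c1=crop(B,280,165,50,50,8)
c=proj(S,X).mean(0).astype(int); c1b=crop(S,c[0]-25,c[1]-25,50,50,8); print("S crop origin",c-25)
w=cv2.resize(b(W),(320,200))
im=np.zeros((600,800,3),np.uint8); im[:400,:400]=c1; im[:400,400:]=c1b; im[400:,:320]=w
# wrist zoom around block
c=proj(W,X).mean(0).astype(int); x,y=np.clip(c[0]-120,0,400),np.clip(c[1]-50,0,300); print("W crop origin",x,y)
im[400:,320:]=crop(W,x,y,240,100,2); cv2.imwrite("pics/comb.png",im)
```

```text
S [[324.0, 215.0], [324.0, 206.0], [345.0, 207.0], [345.0, 232.0], [323.0, 231.0]]
B [[301.0, 212.0], [300.0, 201.0], [288.0, 191.0], [311.0, 179.0], [323.0, 189.0]]
W [[279.0, 152.0], [268.0, 111.0], [379.0, 111.0], [392.0, 276.0], [255.0, 276.0]]
S crop origin [307 193]
W crop origin 194 135
```

View pics/comb.png

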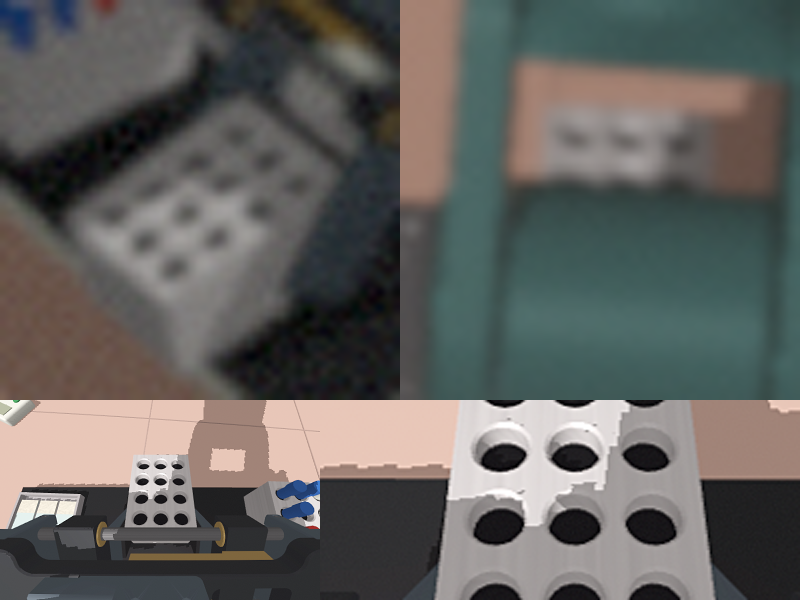

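```bash
cat > tilt.py <<'E'
from plan import *
def fit(W,L,Rr,foot):
    def corners(p): # s foot x in plate, y, yaw, tilt; base rests on edge (if s<0) 
        s,y,yaw,t=p; Q=[]
        e=r('z',P[2]+yaw); 
        for l in(0,.095):
            for w in(-.033,.033):
                v=np.array([l*np.cos(t)-.05*np.sin(t),w,l*np.sin(t)+.05*np.cos(t)])
                Q.append(r('z',P[2])@[s,y,0]+[P[0],P[1],.018+min(s,0)*np.tan(t)]+e@v)
        return proj(W,Q)
    def res(p):
        c=corners(p); o=[]
        for (a,b),pts in(((c[0],c[2]),L),((c[1],c[3]),Rr),((c[0],c[1]),foot)):
            d=(b-a)/np.linalg.norm(b-a)
            o+=[d[0]*(q[1]-a[1])-d[1]*(q[0]-a[0]) for q in pts]
        return np.array(o)
    o=least_squares(res,[-.018,-.005,0,.05]); print("foot x,y,yaw,tilt",o.x.round(4),"res",o.fun.round(1))
E
python3 - <<'E'
from tilt import *
W=np.load("pics/w5.npz")
fit(W,[(265,135),(252.5,235)],[(379,135),(391.5,235)],[(266,110),(374,110)])
g=cv2.cvtColor(W["pixels"],cv2.COLOR_RGB2GRAY)
for y in(120,160,200,230): print(y,g[y,240:275].tolist(),g[y,370:400].tolist())
print(g[95:125,[290,320,350]].T.tolist())
E
```

```text
foot x,y,yaw,tilt [-0.0134 -0.0057 -0.0004  0.1431] res [-0.4  0.   0.4 -0.   0.  -0. ]
120 [207, 207, 207, 207, 207, 207, 207, 207, 207, 207, 207, 207, 207, 207, 207, 207, 207, 207, 207, 207, 206, 207, 207, 207, 206, 211, 218, 215, 214, 216, 215, 214, 212, 212, 216] [160, 160, 159, 155, 156, 157, 155, 143, 138, 139, 138, 139, 139, 139, 139, 139, 138, 140, 139, 139, 139, 139, 139, 138, 138, 139, 139, 139, 139, 139]
160 [207, 207, 207, 207, 207, 207, 207, 207, 207, 207, 207, 207, 207, 207, 207, 207, 207, 207, 207, 206, 212, 221, 219, 217, 219, 219, 218, 218, 221, 201, 164, 152, 113, 123, 128] [123, 134, 145, 153, 160, 160, 159, 159, 158, 158, 159, 156, 145, 138, 139, 138, 138, 139, 140, 139, 140, 138, 139, 139, 139, 138, 139, 139, 139, 139]
200 [48, 48, 48, 47, 49, 48, 49, 49, 51, 48, 48, 49, 50, 41, 18, 98, 154, 162, 156, 156, 157, 157, 157, 157, 157, 157, 153, 144, 136, 131, 103, 29, 16, 27, 19] [16, 15, 100, 129, 134, 142, 151, 158, 158, 158, 160, 159, 158, 158, 159, 163, 151, 97, 21, 28, 31, 32, 31, 33, 32, 33, 30, 31, 33, 31]
230 [67, 67, 67, 67, 65, 68, 68, 66, 66, 66, 64, 68, 131, 165, 158, 157, 157, 158, 159, 159, 159, 158, 153, 150, 147, 132, 127, 131, 134, 137, 143, 128, 70, 18, 12] [72, 129, 145, 136, 134, 132, 130, 134, 147, 151, 152, 154, 157, 158, 159, 158, 157, 159, 159, 163, 142, 90, 62, 67, 67, 69, 67, 66, 67, 66]
[[187, 194, 188, 197, 191, 202, 207, 197, 206, 210, 210, 209, 208, 207, 214, 216, 216, 217, 217, 217, 217, 222, 255, 255, 246, 206, 204, 208, 210, 209], [207, 207, 207, 208, 207, 207, 206, 207, 207, 206, 207, 207, 206, 206, 214, 218, 218, 218, 219, 219, 219, 226, 254, 255, 231, 202, 203, 205, 206, 206], [207, 207, 207, 207, 207, 207, 207, 207, 207, 207, 207, 207, 207, 207, 201, 217, 220, 219, 219, 219, 219, 217, 231, 239, 233, 197, 190, 193, 197, 199]]
```

Fitting the block's sharp edges in the wrist view shows it is not flat yet. It is tilted about 0.14 rad, because the tilted fingertips reached the plate first. The grip is weak enough for it to pivot, so I'll bring the tool upright and follow the fingertips down.

```bash
python3 inch.py '[[-0.0001,0,0.0001,0,-0.1,0],[-0.0003,0,0.0006,0,-0.1,0],[0,0,0,0,0,0]]' |sed -n '2p;4,6p'
python3 inch.py '[[-0.0004,0,0.0009,0,-0.1,0],[-0.0003,0,0.001,0,-0.1,0],[0,0,0,0,0,0]]' |sed -n '2p;4,6p'
python3 inch.py '[[-0.0002,0,0.0013,0,-0.1,0],[0,0,0.0014,0,-0.1,0],[0,0,0,0,0,0]]' |sed -n '2p;3p;4,6p'
python3 - <<'E'
from h import *
W=imaging.grab_frame("wrist");np.savez("pics/w6.npz",**W);g=cv2.cvtColor(W["pixels"],cv2.COLOR_RGB2GRAY)
for y in range(30,231,40):
    d=np.abs(np.diff(g[y].astype(int))); print(y,[(int(i),int(d[i])) for i in np.where(d>5)[0] if 200<i<290 or 350<i<440])
for x in(290,320,350): d=np.abs(np.diff(g[:200,x].astype(int))); print(x,[(int(i),int(d[i])) for i in np.where(d>5)[0]][:8])
E
```

```text
tcp_pos: [0.6115, 0.0418, 0.0405]
force: [0.2, 0.7, -2.9]
opening: 0.0661
gripper_force: 3.3
tcp_pos: [0.6116, 0.0418, 0.0382]
force: [0.1, 0.3, -2.8]
opening: 0.0661
gripper_force: 3.3
tcp_pos: [0.6122, 0.0418, 0.0355]
tcp_rot: [[-0.996, -0.091, 0.0], [-0.091, 0.996, -0.001], [-0.0, -0.001, -1.0]]
force: [2.8, -0.0, -2.7]
opening: 0.0657
gripper_force: 3.0
30 [(253, 71), (254, 87), (256, 88), (257, 6), (268, 17), (272, 23)]
70 [(251, 7), (252, 76), (253, 8), (266, 11), (267, 14), (269, 9), (270, 17)]
110 [(253, 15), (254, 67), (255, 7), (264, 8), (265, 17), (268, 11), (269, 15)]
150 [(235, 7), (236, 18), (241, 9), (242, 78), (243, 62), (244, 9), (245, 7), (254, 9), (256, 8), (257, 17), (259, 8), (260, 22), (261, 95), (262, 12), (289, 10), (351, 87), (352, 14), (379, 8), (380, 91), (381, 26), (384, 17), (385, 9), (387, 12), (397, 12), (398, 61), (399, 79), (400, 11)]
190 [(241, 12), (242, 24), (244, 14), (245, 119), (246, 46), (247, 13), (261, 8), (262, 8), (264, 8), (265, 49), (266, 81), (284, 6), (285, 33), (286, 76), (287, 28), (289, 10), (352, 8), (354, 18), (355, 64), (356, 60), (358, 10), (369, 7), (373, 6), (375, 50), (376, 69), (377, 20), (378, 6), (379, 10), (380, 7), (394, 9), (395, 56), (396, 87), (397, 11)]
230 [(211, 7), (247, 8), (248, 74), (249, 43), (250, 9), (391, 6), (392, 42), (393, 77), (394, 11), (402, 17), (403, 26), (406, 21), (407, 8)]
290 [(1, 40), (2, 48), (117, 14), (118, 13), (141, 7), (143, 27), (145, 8), (146, 48)]
320 [(23, 7), (24, 94), (25, 9), (117, 11), (118, 14), (132, 10), (133, 14), (135, 88)]
350 [(117, 14), (118, 14), (148, 11), (150, 9), (151, 8), (152, 6), (154, 11), (157, 28)]
```

Run:
```python
from tilt import *
fit(np.load("pics/w6.npz"),[(243,150),(245.8,190),(249,230)],[(399.2,150),(396,190),(393.2,230)],[(290,118),(350,118)])
```

```text
foot x,y,yaw,tilt [-0.0134 -0.0063  0.0007  0.028 ] res [ 0.7  0.5 -0.2 -0.8 -0.2  0.1 -0.  -0. ]
```

```bash
python3 inch.py '[[0,0,0.0008,0,0,0],[0,0,0,0,0,0]]' |sed -n '2p;4,6p'
python3 inch.py '[[0,0,0,0,0,0],[0,0,0,0,0,0],[0,0,0,0,0,0],[0,0,0,0,0,0],[0,0,0,0,0,0]]' 0.074 |sed -n '2p;4,6p'
python3 - <<'E'
from h import *
W=imaging.grab_frame("wrist");np.savez("pics/w7.npz",**W);g=cv2.cvtColor(W["pixels"],cv2.COLOR_RGB2GRAY)
for y in range(150,231,40):
    d=np.abs(np.diff(g[y].astype(int))); print(y,[(int(i),int(d[i])) for i in np.where(d>5)[0] if 235<i<256 or 385<i<405])
for x in(290,320,350): d=np.abs(np.diff(g[:200,x].astype(int))); print(x,[(int(i),int(d[i])) for i in np.where(d>5)[0]][:8])
E
```

```text
tcp_pos: [0.6123, 0.0418, 0.0352]
force: [-9.7, -1.0, 21.5]
opening: 0.0659
gripper_force: 15.1
tcp_pos: [0.6123, 0.0418, 0.0352]
force: [-8.9, -2.3, 21.4]
opening: 0.0662
gripper_force: 10.7
150 [(236, 20), (241, 9), (242, 52), (243, 72), (244, 25), (245, 7), (253, 6), (254, 8), (387, 12), (388, 6), (397, 13), (398, 61), (399, 80), (400, 10)]
190 [(238, 9), (239, 26), (244, 11), (245, 117), (246, 47), (247, 14), (394, 6), (395, 44), (396, 117), (397, 13)]
230 [(247, 7), (248, 72), (249, 44), (250, 9), (392, 33), (393, 66), (394, 10), (402, 21), (403, 20)]
290 [(0, 6), (1, 39), (2, 45), (3, 7), (117, 20), (140, 7), (143, 21), (144, 13)]
320 [(23, 9), (24, 92), (25, 10), (117, 20), (132, 22), (133, 8), (134, 83), (135, 50)]
350 [(117, 22), (147, 6), (148, 13), (149, 10), (150, 9), (153, 11), (156, 10), (157, 15)]
```

```bash
python3 inch.py '[[0,0,-0.0009,0,0,0],[0,0,0,0,0,0],[0,0,0,0,0,0],[0,0,0,0,0,0]]' 0.076 10 |sed -n '1,2p;4,6p'
python3 - <<'E'
from h import *
W=imaging.grab_frame("wrist");np.savez("pics/w7.npz",**W);g=cv2.cvtColor(W["pixels"],cv2.COLOR_RGB2GRAY)
for y in range(150,231,40):
    d=np.abs(np.diff(g[y].astype(int))); print(y,[(int(i),int(d[i])) for i in np.where(d>5)[0] if 235<i<260 or 380<i<405])
for x in(290,320,350): d=np.abs(np.diff(g[:200,x].astype(int))); print(x,[(int(i),int(d[i])) for i in np.where(d>5)[0]][:8])
E
```

```text
time_s: 15.55
tcp_pos: [0.6123, 0.0418, 0.0354]
force: [0.7, -0.6, 0.8]
opening: 0.0761
gripper_force: 0.0
150 [(236, 18), (241, 12), (242, 77), (243, 62), (244, 10), (245, 7), (253, 6), (254, 9), (256, 8), (257, 17), (259, 8), (381, 27), (382, 7), (384, 18), (385, 8), (387, 12), (388, 7), (397, 11), (398, 62), (399, 79), (400, 10)]
190 [(241, 9), (242, 26), (244, 15), (245, 119), (246, 46), (247, 12), (394, 9), (395, 55), (396, 88), (397, 12)]
230 [(244, 10), (245, 25), (247, 18), (248, 93), (249, 39), (250, 11), (391, 8), (392, 46), (393, 113), (394, 9), (396, 26), (397, 12)]
290 [(0, 6), (1, 38), (2, 44), (117, 18), (118, 8), (141, 11), (143, 22), (145, 8)]
320 [(23, 9), (24, 92), (25, 11), (117, 19), (118, 9), (132, 19), (134, 47), (135, 69)]
350 [(117, 21), (118, 8), (148, 11), (150, 19), (154, 11), (157, 28), (194, 12), (195, 19)]
```

```bash
python3 inch.py '[[0,0,-0.009,0,0,0],[0.01,0,0,0,0,0],[0.01,0,0,0,0,0],[0,0,0,0,0,0]]' |sed -n '2p;4p'
python3 inch.py '[[0,0,0,0,0,0],[0,0,0,0,0,0],[0,0,0,0,0,0],[0,0,0,0,0,0]]' 0.05 8 |sed -n '2p;4,6p'
python3 inch.py '[[0,0,-0.002,0,0,0],[-0.005,0,0,0,0,0],[-0.005,0,0,0,0,0],[0,0,0,0,0,0]]' |sed -n '2p;4,6p'
```

```text
tcp_pos: [0.5903, 0.0399, 0.0444]
force: [0.0, -0.3, -0.0]
tcp_pos: [0.5924, 0.04, 0.0447]
force: [-3.5, -0.9, 4.8]
opening: 0.066
gripper_force: 8.0
tcp_pos: [0.6032, 0.041, 0.0466]
force: [0.2, -0.5, -6.4]
opening: 0.0658
gripper_force: 8.0
```

```bash
python3 inch.py '[[0,0,0.001,0,0,0],[-0.008,0,0,0,0,0],[-0.008,0,0,0,0,0],[-0.006,0,0,0,0,0],[0,0,0,0,0,0]]' |sed -n '2p;4,6p'
python3 inch.py '[[-0.002,0,0,0,0,0],[-0.002,0,0,0,0,0],[0,0,0,0,0,0]]' |sed -n '2p;4p'
python3 inch.py '[[-0.002,0,0,0,0,0],[0,0,0,0,0,0]]' |sed -n '2p;4p'
python3 inch.py '[[-0.002,0,0,0,0,0],[0,0,0,0,0,0]]' |sed -n '2p;4p'
```

```text
tcp_pos: [0.6254, 0.043, 0.0458]
force: [-0.3, -0.9, -7.6]
opening: 0.0659
gripper_force: 8.0
tcp_pos: [0.6283, 0.0433, 0.0457]
force: [0.2, -0.2, -7.0]
tcp_pos: [0.6304, 0.0435, 0.0457]
force: [0.3, 0.1, -7.7]
tcp_pos: [0.6324, 0.0437, 0.0457]
force: [-0.2, -0.0, -6.8]
```

```bash
python3 inch.py '[[-0.001,0,0.0012,0,0,0],[0,0,0,0,0,0]]' |sed -n '2p;4p'
for k in 1; do python3 inch.py '[[-0.0015,0,0,0,0,0],[0,0,0,0,0,0]]' |sed -n '2p;4p'
python3 inch.py '[[-0.0015,0,0,0,0,0],[0,0,0,0,0,0]]' |sed -n '2p;4p'
python3 inch.py '[[-0.0015,0,0,0,0,0],[0,0,0,0,0,0]]' |sed -n '2p;4p'; done
```

```text
tcp_pos: [0.6333, 0.0437, 0.0445]
force: [0.1, 0.5, -4.2]
tcp_pos: [0.6348, 0.0439, 0.0445]
force: [-0.8, -0.2, -2.8]
tcp_pos: [0.6364, 0.0441, 0.0446]
force: [-1.5, -0.6, -1.1]
tcp_pos: [0.6373, 0.0442, 0.0445]
force: [-4.8, -0.9, 2.6]
```

```bash
python3 inch.py '[[-0.0015,0,0,0,0,0],[0,0,0,0,0,0]]' |sed -n '2p;4p'
python3 inch.py '[[-0.0015,0,0,0,0,0],[0,0,0,0,0,0],[0,0,0,0,0,0]]' |sed -n '2p;4p'
python3 - <<'E'
from h import *
print(env.get_obs()["torque"].round(2))
W=imaging.grab_frame("wrist");np.savez("pics/w8.npz",**W);g=cv2.cvtColor(W["pixels"],cv2.COLOR_RGB2GRAY)
for y in range(70,231,40):
    d=np.abs(np.diff(g[y].astype(int))); print(y,[(int(i),int(d[i])) for i in np.where(d>10)[0] if 235<i<260 or 380<i<405])
for x in(290,320,350): d=np.abs(np.diff(g[:200,x].astype(int))); print(x,[(int(i),int(d[i])) for i in np.where(d>10)[0]][:8])
E
```

```text
tcp_pos: [0.6382, 0.0442, 0.0442]
force: [-6.8, -1.1, 1.8]
tcp_pos: [0.6395, 0.0444, 0.0441]
force: [-8.5, -1.4, 0.8]
[ 0.01  1.43 -0.06]
70 []
110 [(244, 13)]
150 [(246, 17), (402, 14)]
190 [(250, 54), (251, 43), (390, 49), (391, 71)]
230 [(253, 58), (254, 32), (387, 39), (388, 119), (389, 19)]
290 [(98, 55), (99, 38), (147, 75), (148, 21), (157, 23), (175, 11), (176, 39), (177, 44)]
320 [(10, 25), (12, 33), (14, 72), (15, 12), (97, 11), (98, 53), (99, 32), (147, 70)]
350 [(97, 18), (98, 56), (99, 59), (146, 11), (147, 76), (148, 21), (157, 24), (178, 26)]
```

Run:
```python
from tilt import *
W=np.load("pics/w8.npz")
fit(W,[(251,190),(254,230)],[(391,190),(388.7,230)],[(290,148),(350,148)])
for uv in((290,99),(320,99),(350,99)): print("plate edge",(r('z',-P[2])@(onz(W,uv,.018)-[P[0],P[1],0])).round(4))
for uv in((290,148),(350,148)): print("foot top",(r('z',-P[2])@(onz(W,uv,.068)-[P[0],P[1],0])).round(4))
```

```text
foot x,y,yaw,tilt [ 0.027  -0.0063  0.0049  0.0253] res [ 0.3 -0.2 -0.1 -0.  -0.1  0.1]
plate edge [ 0.0008 -0.025   0.018 ]
plate edge [ 0.0008 -0.0069  0.018 ]
plate edge [0.0007 0.0112 0.018 ]
foot top [ 0.0258 -0.0204  0.068 ]
foot top [0.0258 0.007  0.068 ]
```

Run:
```python
from plan import *
W=np.load("pics/w8.npz")
for x in(.026,.030):
  for z in(.018,.068): print(x,z,proj(W,[r('z',P[2])@[x,y,0]+[P[0],P[1],z] for y in(-.039,-.006,.027)]).round(1).tolist())
print("plate edge", proj(W,[r('z',P[2])@[0.0,0,0]+[P[0],P[1],.018]]))
g=cv2.cvtColor(W["pixels"],cv2.COLOR_RGB2GRAY); print(g[140:165,300].tolist())
W=np.load("pics/w7.npz");g=cv2.cvtColor(W["pixels"],cv2.COLOR_RGB2GRAY); print(g[95:165,300].tolist())
for x in(-.018,-.0134,-.009):
  for z in(.018,.068): print(x,z,proj(W,[r('z',P[2])@[x,-.006,0]+[P[0],P[1],z]]).round(1).tolist())
```

```text
0.026 0.018 [[268.9, 141.4], [321.4, 141.4], [374.0, 141.5]]
0.026 0.068 [[249.2, 148.5], [321.5, 148.5], [393.8, 148.6]]
0.03 0.018 [[269.1, 147.8], [321.4, 147.9], [373.7, 147.9]]
0.03 0.068 [[249.8, 157.2], [321.5, 157.3], [393.2, 157.3]]
plate edge [[331.4182091   97.69310459]]
[28, 29, 29, 29, 32, 30, 27, 16, 92, 114, 111, 110, 110, 110, 109, 111, 108, 114, 136, 138, 136, 136, 136, 136, 136]
[150, 149, 148, 150, 149, 149, 149, 150, 150, 150, 149, 149, 149, 149, 149, 149, 149, 150, 149, 149, 148, 148, 147, 164, 171, 172, 171, 170, 170, 171, 170, 171, 170, 170, 170, 169, 169, 172, 172, 172, 172, 172, 172, 172, 172, 172, 172, 171, 171, 171, 171, 172, 171, 171, 172, 172, 172, 171, 172, 172, 171, 171, 170, 170, 170, 169, 169, 168, 169, 169]
-0.018 0.018 [[321.6, 113.2]]
-0.018 0.068 [[321.8, 109.5]]
-0.0134 0.018 [[321.6, 121.4]]
-0.0134 0.068 [[321.7, 121.1]]
-0.009 0.018 [[321.6, 129.1]]
-0.009 0.068 [[321.7, 131.9]]
```

The foot edges at rows 147.5 and 157 match a flat block 30 mm in, square to the rail (model 147.8 and 157.3). I'll release and retreat.

```bash
python3 inch.py '[[0,0,0,0,0,0],[0,0,0,0,0,0],[0,0,0,0,0,0],[0,0,0,0,0,0]]' 0.082 10 |sed -n '2p;4,6p'
python3 inch.py '[[0,0,-0.02,0,0,0],[0,0,-0.04,0,0,0],[0,0,-0.04,0,0,0],[0,0,-0.02,0,0,0],[0,0,0,0,0,0]]'|sed -n '1,2p;4,6p'
python3 - <<'E'
from plan import *
W=imaging.grab_frame("wrist");g=cv2.cvtColor(W["pixels"],cv2.COLOR_RGB2GRAY)
for x in(.028,.030):
  for z in(.018,.068): print(x,z,proj(W,[r('z',P[2])@[x,y,0]+[P[0],P[1],z] for y in(-.03,-.006,.02)]).round(1).tolist())
y0=int(proj(W,[r('z',P[2])@[.03,-.006,0]+[P[0],P[1],.018]])[0,1])-15
for c in(300,320,345): print(y0,g[max(y0,0):y0+35,c].tolist())
E
```

```text
tcp_pos: [0.641, 0.0445, 0.0447]
force: [-0.5, 0.1, -0.0]
opening: 0.0819
gripper_force: 0.0
time_s: 20.25
tcp_pos: [0.6425, 0.0446, 0.1679]
force: [0.9, 0.6, -0.7]
opening: 0.0822
gripper_force: 0.0
0.028 0.018 [[298.6, 131.7], [321.5, 131.7], [346.3, 131.7]]
0.028 0.068 [[294.1, 133.9], [321.5, 133.9], [351.2, 134.0]]
0.03 0.018 [[298.6, 133.6], [321.5, 133.7], [346.3, 133.7]]
0.03 0.068 [[294.2, 136.2], [321.5, 136.3], [351.1, 136.3]]
118 [32, 33, 30, 32, 32, 30, 29, 32, 31, 34, 31, 30, 31, 32, 27, 19, 115, 107, 129, 216, 215, 211, 211, 211, 214, 219, 214, 90, 20, 33, 35, 37, 38, 34, 36]
118 [34, 33, 34, 32, 33, 35, 35, 33, 32, 32, 32, 32, 33, 32, 29, 19, 114, 109, 133, 219, 219, 216, 215, 212, 212, 217, 209, 84, 17, 31, 36, 35, 38, 33, 23]
118 [32, 34, 32, 34, 33, 33, 31, 33, 32, 31, 30, 31, 32, 32, 29, 18, 113, 110, 133, 219, 218, 214, 215, 217, 188, 219, 221, 95, 14, 32, 32, 33, 34, 33, 34]
```

The block is released. Its foot edges are at rows 133.6 and 136.4 across its width, matching the model at 30 mm, square and flat. I'm handing the job in.

```bash
python3 -c "
from station import env, imaging
print(env.job_done())"
```

```text
the job is handed in; nothing more can be done
None
```

The tube block was tipped over the plate's front edge onto its base, slid against the stop rail and released. The final wrist picture shows it flat and square, with its foot 30 mm in from the edge. The job is handed in at about 20 s; the verdict was not shown, and wrist force briefly reached 46 N during lowering, when the fingertips touched the plate.

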